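# Set the tension gauge, then draw the telescoping rod to its mark and hold

## Task

Set up the bond-pull tester on the microscope bench: first pull the sprung tension gauge (square white housing, flat blade, upright finger plate) out until its pointer lines up with its mark (the black rider clipped on the rail beside it), and let go of it; its brake keeps it there. Then pull the telescoping rod (round barrel, round knob post) out against its spring until its pointer lines up with its own mark, and finish the program while still holding it there, so that a colleague can take the reading. Leave the marks where they are set, and do not disturb the glass dish, the white puck or the eyepiece.

Things in the scene. Friction and masses are not known exactly. Their poses are not given: they have to be found in the camera images.
- gauge_unit: tension gauge, screwed to the bench (origin on the work surface under the middle of its base plate). Its x axis points along the base, from the pull end to the housing end: the moving part is pulled straight along -x. z is up. Base plate 330 long, 110 wide, 12 thick; nothing but the grip stands higher than 50. (All sizes in these notes are in mm unless marked m.) The square white housing (150 long, 46 wide) covers x = +10 to +160.
- gauge_slide (a joint): how far the gauge's blade is drawn out of the housing, m: 0 is fully in, 0.12 is the end stop; starts between 0 and 0.012. It moves stiffly (about 8 to 13 N to draw out, 2 to 6 N to push back in) and its friction brake keeps it where it is left, against the spring.
- gauge_grip (a point): grip point on the gauge's black upright finger plate, 80 above the bench. The plate is 12 thick along the pull axis, 44 wide across it, its top 103 above the bench; take it from above, e.g. with one finger before and one behind it. The point lies on the plate's centre line, 23 below its top, and moves with the blade; axes as gauge_unit.
- gauge_pointer (a point): free end of the gauge's pointer, a black bar 6 thick (along the pull axis) standing across the blade 40 behind the finger plate (on the housing side), its top 40 above the bench. It travels beside the plain aluminium rail at +y of the blade.
- gauge_mark_line (a point): inner end of the gauge's mark: a black rider bar, 6 thick along the pull axis and 30 long, clipped across the plain aluminium rail, top 42 above the bench. Its place along the rail differs from run to run (42 to 82 from the pointer's fully-in place). Pointer and rider end 1.5 apart and form one straight bar across when lined up (equal x in the unit's frame). Axes as gauge_unit.
- rod_unit: telescoping rod stand, screwed to the bench (origin on the work surface under the middle of its base plate). Its x axis points along the base, from the pull end to the housing end: the moving part is pulled straight along -x. z is up. Base plate 330 long, 110 wide, 12 thick; nothing but the grip stands higher than 50. (All sizes in these notes are in mm unless marked m.) The round aluminium barrel (28 across, 150 long, axis 30 above the bench) covers x = +5 to +155.
- rod_slide (a joint): how far the inner rod is drawn out of the barrel, m: 0 is fully in (start), 0.125 the end stop. A spring pulls it back in all the time: 3.3 N at 0, growing by 110 N/m (about 14 N at 0.1); let go, it snaps back in.
- rod_grip (a point): grip point on the rod's upright round knob post, 80 above the bench, on the post's axis. The post is 18 across with a cap 24 across from 101 to 108 above the bench; take it from above from any side. Moves with the rod; axes as rod_unit.
- rod_pointer (a point): free end of the rod's pointer, a black bar 6 thick standing out sideways (+y) from the inner rod 40 behind the post (on the barrel side), its top 40 above the bench.
- rod_mark_line (a point): inner end of the rod's length mark: a black rider bar, 6 thick along the pull axis and 30 long, clipped across the plain aluminium rail at +y of the rod, top 42 above the bench. Its place along the rail differs from run to run (50 to 100 from the pointer's fully-in place). Lined up as at the gauge: equal x in the unit's frame. Axes as rod_unit.
- dish: closed glass dish, bystander, 60 mm across, 16 mm high, origin under its centre
- puck: white ceramic sample puck, bystander, 56 mm across, 33 mm high, origin under its centre
- eyepiece: spare black microscope eyepiece standing upright, bystander, 42 mm across, 44 mm high, origin under its centre

How it is judged:
By the outcome, as a careful person would: the job done as asked, in the order asked, and still so for the second after the job is handed in, while the arm keeps its last pose, push and grip.
It also fails if it takes over 48 s, if anything falls off the work surface, if the arm or the gripper's body presses on something with over 40 N, if the wrist force passes 120 N, or if a joint passes its speed limit or range.

## Robot

A 7-joint arm with a two-finger parallel gripper is mounted at the origin on the work surface. World frame = base frame: x ahead of the robot, y to its left, z up, the work surface at z = 0. Lengths are in m, angles in rad, forces in N, time in s.
With the tool pointing down it reaches from about 0.4 to 0.85 m from the base axis. Payload 10.4 kg.
Tool frame: the origin (TCP) lies on the centre line of the jaws, within the pads' length; the fingertips stand 17 mm ahead of it and the grasp point (between the pads) lies 2 mm behind it (manip.tcp_to_tips is the distance from the TCP to the fingertips, in m); z points along the fingers, x is the direction in which the jaws open and shut, and the axes are right-handed (so a half turn about z gives the same grasp; the last joint's range is limited). The gripper opens to 85 mm and grips with 20 to 120 N. Pads are 22 mm wide; open, the fingers measure 114 mm over their backs; the gripper's body (76 mm by 85 mm) begins 54 mm behind the grasp point. The pads swing forward as they close: fully open they stand 13 mm farther back than shut.
Start: joints at [-1.175, 0.332, -0.065, 1.46, 0.022, 1.35, -0.088], TCP at [0.254, 0.571, 0.248] pointing down, gripper open.
Joint ranges: [-2.6, 2.6], [-0.5, 2.12], [-1.47, 1.34], [0.16, 2.42], [-1.27, 4.41], [0.06, 2.06], [-2.6, 2.6]. Speed limits (rad/s): [2.22, 2.22, 2.79, 2.79, 3.14, 3.14, 3.14].

## Interface

Orientations are given as a unit quaternion [x, y, z, w].
In Python, from workcell import manip gives the robot as it stands.
- The arm moves only by the shell command python3 -m pendant 'ROWS' [FORCE]. ROWS is JSON, a list of rows, each a list of 3 entries, a list of its own where there are three numbers: the shift along the world's x, y, z in cm, then the turn, a rotation vector about the world's x, y, z in degrees, then the closure in counts, from 0 (fully open) to 255 (shut). A call has 1 to 12 rows; each row shifts and turns the pose as measured when the row begins; what a row does not reach is not made up. A row lasts 1/8 s, in which the tool goes at most 62.5 mm and 10.7 degrees, less where a joint would pass 70% of its speed; a pose out of reach is approached as far as the arm can. A call is refused whole if a number of a shift passes 6.25 or a number of a turn 10.7, either way. A call with a gripper value outside its range is refused whole. The fingers move at their own pace and stop on an object; FORCE is the grip in N (left out, the last holds). Time passes only in rows, so rows that do not move let the fingers close. It gives the time, the measured TCP pose, the force and the opening at its end, in the units of the state.
- manip.get_obs(): the state, without advancing time (a new reading comes with each control period).
- manip.camera(name): name is "scene" or "top" or "wrist"; returns a dict with "pixels" (420x560x3 uint8, red, green, blue), "range_z" (420x560 float32, m along the optical axis (not along the pixel's ray), 0 where there is no reading), "K" (3x3 intrinsics, pixels), "dist" ([k1, k2, p1, p2, k3] as OpenCV has them; the pictures are not rectified), "origin" and "rotation" of the camera in the world; the wrist camera has in their place "hand_eye" (4x4, takes a point from camera to tool coordinates, whose origin is the TCP and whose axes are the tool frame's). Camera axes: x right, y down, z forward; pixel columns grow to the right and rows downward; lengths in m; the calibration is good to about 2 mm. A picture is of the moment at which its call begins: read the wrist's pose just before it.
- manip.hand_in(): hands the job in, once; it reports no verdict.
The state is a dict: "clock": time; "joint_pos": joint angles; "joint_velocities": joint speeds; "tau": joint torques, N m; "position": TCP position; "ee_rot": TCP orientation; "ft_force": force on the tool from outside, world axes, zero at the start; "torque": the same for the moment, N m; "grip_width": opening from 0.0 (shut) to 1.0 (fully open).
Only numpy, scipy, OpenCV 4.12 (cv2) and the standard library are available. Lean on these libraries where they do the work, as an engineer would, in place of code of your own. Each camera call takes 0.05 s, during which the arm holds its last target.

## Working session

There is one attempt and no reset: what is moved stays moved. The work goes in short steps, Python scripts to look and compute and a shell command to move; the robot and the scene stay as the last step left them, time stands still between calls to the robot, and variables do not carry over. Pictures are saved under pics/ and viewed, and the job is handed in when it is done.

```bash
ls; mkdir -p pics
cat > h.py <<'E'
import numpy as np, cv2
from workcell import manip
def shot(n,f):
    o=manip.get_obs(); c=manip.camera(n)
    np.savez('pics/'+f+'.npz',**{k:np.array(v) for k,v in c.items()},pos=o['position'],rot=o['ee_rot'])
    cv2.imwrite('pics/'+f+'.png',c['pixels'][:,:,::-1]); return c
E
python3 - <<'E'
from h import *
print(manip.get_obs())
for n in ['scene','top']:
    c=shot(n,n+'0'); print(n,c['K'],c['dist'],c['origin'],c['rotation'])
E
```

```text
pics
{'clock': 0.0, 'joint_pos': array([-1.17459278,  0.33285038, -0.06468204,  1.46094788,  0.02162147,
        1.34988719, -0.08849773]), 'joint_velocities': array([-0.00028678,  0.00251641,  0.00064626,  0.00081674, -0.0005898 ,
        0.00038635,  0.0003759 ]), 'tau': array([-1.41197241e-03, -6.25443220e+01,  4.83196252e-02, -3.91608810e+01,
        1.60634582e-02,  9.75132192e-03, -1.77320840e-05]), 'position': array([0.25404503, 0.57065722, 0.24752616]), 'ee_rot': array([ 8.38646778e-01,  5.44675219e-01, -5.59414878e-04,  4.18131453e-04]), 'ft_force': array([0.01570448, 0.22021637, 0.80649783]), 'torque': array([ 0.02972841, -0.04010566,  0.01909108]), 'grip_width': 0.9958796466030004}
scene [[505.9335686    0.         280.29816818]
 [  0.         505.9335686  208.3189072 ]
 [  0.           0.           1.        ]] [-0.09828807  0.          0.          0.          0.        ] [1.27702805 0.42162105 0.98923723] [ 0.45897429  0.81000666 -0.32158631 -0.17266746]
top [[455.590351     0.         278.66954363]
 [  0.         455.590351   204.72607777]
 [  0.           0.           1.        ]] [0.01529 0.      0.      0.      0.     ] [ 0.47976404 -0.01115072  1.18611792] [-0.70450093  0.70780535 -0.0365841   0.03676452]
```

View pics/scene0.png

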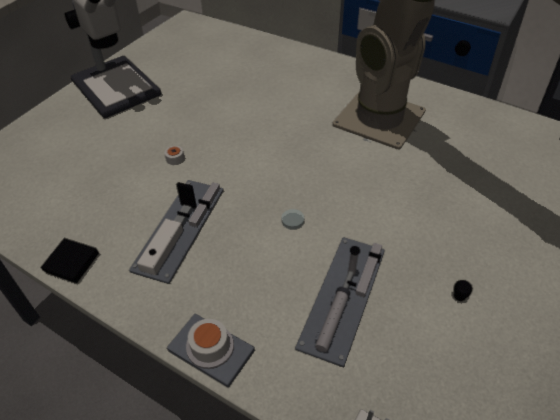

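View pics/top0.png

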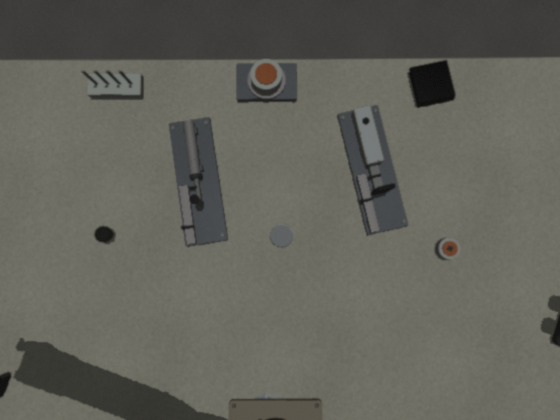

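Run:
```python
import cv2,numpy as np
i=cv2.imread('pics/top0.png'); 
a=i[100:250,330:420]; b=i[100:250,160:240]
f=lambda a:np.clip(cv2.resize(a,None,fx=4,fy=4,interpolation=cv2.INTER_CUBIC).astype(float)*1.8,0,255).astype('uint8')
cv2.imwrite('pics/topz.png',np.hstack([f(b),f(a)]))
```

```text
(no output)
```

View pics/topz.png

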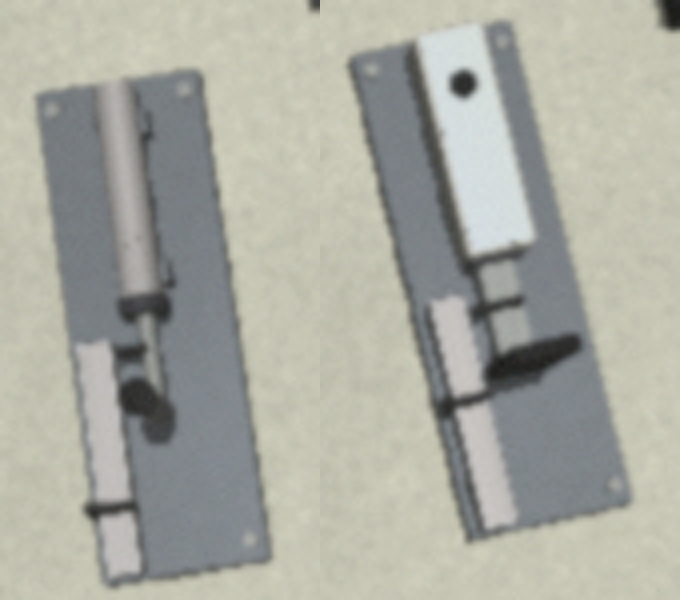

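```bash
cat >> h.py <<'E'
from scipy.spatial.transform import Rotation as R
def cam(c):
    K,d=np.array(c['K']),np.array(c['dist'])
    if 'hand_eye' in c:
        T=np.eye(4);T[:3,:3]=R.from_quat(c['rot']).as_matrix();T[:3,3]=c['pos'];T=T@np.array(c['hand_eye']);return K,d,T[:3,3],T[:3,:3]
    r=np.array(c['rotation']); return K,d,np.array(c['origin']),(R.from_quat(r).as_matrix() if r.shape==(4,) else r)
def ray(c,uv,z):
    K,d,o,M=cam(c)
    p=cv2.undistortPoints(np.array(uv,float).reshape(-1,1,2),K,d).reshape(-1,2)
    v=np.c_[p,np.ones(len(p))]@M.T
    return o+v*((z-o[2])/v[:,2])[:,None]
def proj(c,P):
    K,d,o,M=cam(c); return cv2.projectPoints(np.array(P,float).reshape(-1,1,3),cv2.Rodrigues(M.T)[0],-M.T@o,K,d)[0].reshape(-1,2)
E
python3 - <<'E'
from h import *
np.set_printoptions(precision=4,suppress=True)
c=np.load('pics/top0.npz')
def A(p,ox): p=np.array(p,float); return np.c_[(p[:,0]-ox+.5)/4-.5+(330 if ox else 160),(p[:,1]+.5)/4-.5+100]
def unit(cor,ptr,mk,grip,ox,zg):
    C=ray(c,A(cor,ox),.012)
    print('sides',[np.linalg.norm(C[i]-C[(i+1)%4]) for i in range(4)])
    m=C.mean(0); x=(C[0]+C[1]-C[2]-C[3])[:2]; x/=np.linalg.norm(x); y=np.array([-x[1],x[0]])
    print('centre',m,'yaw',np.degrees(np.arctan2(x[1],x[0])),'x',x)
    for n,p,z in (('ptr',ptr,.040),('mk',mk,.042),('grip',grip,zg)):
        q=ray(c,A([p],ox),z)[0]; print(n,q,'local',(q[:2]-m[:2])@x,(q[:2]-m[:2])@y)
unit([(350,60),(512,22),(630,500),(468,540)],(478,312),(482,398),(533,351),320,.103)
unit([(38,93),(200,70),(270,557),(108,585)],(118,353),(134,505),(139,395),0,.108)
for n,p,z in (('dish',(281,236),.016),('puck',(450,248),.033),('eye',(104,234),.044)): print(n,ray(c,[p],z))
E
```

```text
sides [np.float64(0.11047367430032239), np.float64(0.32404303929367945), np.float64(0.10781164986927864), np.float64(0.3247532583127009)]
centre [ 0.6948 -0.255   0.012 ] yaw 12.24938449027992 x [0.9772 0.2122]
ptr [ 0.6673 -0.2415  0.04  ] local -0.02400114911100958 0.01898067203389566
mk [ 0.6121 -0.2422  0.042 ] local -0.07818129258327196 0.029978443974555773
grip [ 0.6332 -0.2612  0.103 ] local -0.061521166242901076 0.006999819921819745
sides [np.float64(0.10762599704899617), np.float64(0.3247852602439786), np.float64(0.10515865521858636), np.float64(0.32742943278165754)]
centre [0.6669 0.1985 0.012 ] yaw 8.790340828699277 x [0.9883 0.1528]
ptr [0.6432 0.2159 0.04  ] local -0.02073500315600923 0.020778441329590596
mk [0.5465 0.204  0.042 ] local -0.11808951809190567 0.023744696034905144
grip [0.6082 0.1895 0.108 ] local -0.0593454521027562 8.173956791458092e-05
dish [[ 0.521  -0.0167  0.016 ]]
puck [[ 0.4885 -0.4413  0.033 ]]
eye [[0.5272 0.4256 0.044 ]]
```

```bash
python3 -m pendant '[[[2.5,-5.5,0],[0,0,-4.5],0],[[2.5,-5.5,0],[0,0,-4.5],0],[[2.5,-5.5,0],[0,0,-4.5],0],[[2.5,-5.5,0],[0,0,-4.5],0],[[2.5,-5.5,0],[0,0,-4.5],0],[[2.5,-5.5,0],[0,0,-4.5],0],[[2.5,-5.5,0],[0,0,-4.5],0],[[2.5,-5.5,0],[0,0,-4.5],0],[[2.5,-5.5,0],[0,0,-4.5],0],[[2.5,-5.5,0],[0,0,-4.5],0],[[2.5,-5.5,0],[0,0,-4.5],0],[[2.5,-5.5,0],[0,0,-4.5],0]]' 40
```

```text
clock: 1.6
position: [0.5553, -0.1084, 0.2442]
ee_rot: [0.996, 0.094, -0.002, -0.001]
ft_force: [1.7, 1.0, -0.4]
grip_width: 0.998
```

```bash
python3 -m pendant '[[[2.5,-5,0],[0,0,1.2],0],[[2.5,-5,0],[0,0,0],0],[[2,-5,0],[0,0,0],0],[[0,0,0],[0,0,0],0]]'
python3 - <<'E'
from h import *
c=shot('wrist','w1'); shot('top','top1'); shot('scene','scene1'); print(c['K'],c['hand_eye'],manip.get_obs()['position'])
E
```

```text
clock: 2.1
position: [0.6262, -0.2678, 0.2415]
ee_rot: [0.995, 0.102, -0.004, -0.0]
ft_force: [0.2, 0.5, -0.6]
grip_width: 1.0
[[324.56037951   0.         279.31509373]
 [  0.         324.56037951 204.83708932]
 [  0.           0.           1.        ]] [[ 9.99999977e-01  4.76950497e-05 -2.07725919e-04  3.43938970e-04]
 [ 1.91721153e-05  9.50557490e-01  3.10548639e-01 -7.94190750e-02]
 [ 2.12267061e-04 -3.10548636e-01  9.50557468e-01 -1.26549056e-01]
 [ 0.00000000e+00  0.00000000e+00  0.00000000e+00  1.00000000e+00]] [ 0.62725404 -0.26196394  0.24265277]
```

View pics/w1.png

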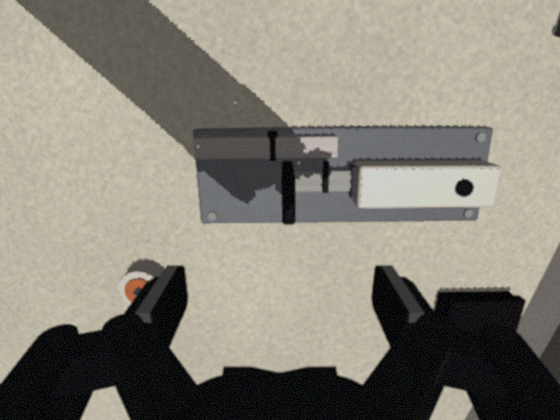

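Run:
```python
from h import *
np.set_printoptions(precision=4,suppress=True)
c=np.load('pics/w1.npz'); print(c['pos'],c['rot'])
C=ray(c,[(491,127.5),(195,128.5),(202,222),(478,220)],.012)
print('sides',[np.linalg.norm(C[i]-C[(i+1)%4]) for i in range(4)])
m=C.mean(0); x=(C[0]+C[3]-C[2]-C[1])[:2]; x/=np.linalg.norm(x); y=np.array([-x[1],x[0]])
print(m,np.degrees(np.arctan2(x[1],x[0])))
for n,p,z in (('ptr',(326,176),.04),('ptrend',(326,162),.04),('mk',(272,146),.042),('mkend',(272.5,159),.042),('plate',(289,193),.1),('pl0',(288,163),.103),('pl1',(289,223),.103)):
    q=ray(c,[p],z)[0]; print(n,q,'local',(q[:2]-m[:2])@x,(q[:2]-m[:2])@y)
i=cv2.imread('pics/w1.png')[120:235,185:360]; cv2.imwrite('pics/w1z.png',np.clip(cv2.resize(i,None,fx=4.5,fy=4.5,interpolation=cv2.INTER_CUBIC)*1.6,0,255))
```

```text
[ 0.6262 -0.2678  0.2415] [ 0.9947  0.1024 -0.0039 -0.0004]
sides [np.float64(0.32352833096588735), np.float64(0.10812938870349673), np.float64(0.32869576143770296), np.float64(0.1083876814272839)]
[ 0.6955 -0.2558  0.012 ] 12.305952234414073
ptr [ 0.6714 -0.2543  0.04  ] local -0.023249470557309585 0.006683707375206076
ptrend [ 0.6678 -0.2401  0.04  ] local -0.02372972174737758 0.021305756649087505
mk [ 0.6107 -0.2352  0.042 ] local -0.07851212590228188 0.0382446490789841
mkend [ 0.6137 -0.2479  0.042 ] local -0.07821889908856777 0.025136973568433807
plate [ 0.633  -0.2635  0.1   ] local -0.0627429450537842 0.005793816558071962
pl0 [ 0.6265 -0.2377  0.103 ] local -0.06360930972177112 0.032388248353499294
pl1 [ 0.6385 -0.2894  0.103 ] local -0.06281646481367424 -0.020624481843498042[ WARN:0@0.743] global loadsave.cpp:1063 imwrite_ Unsupported depth image for selected encoder is fallbacked to CV_8U.
```

View pics/w1z.png

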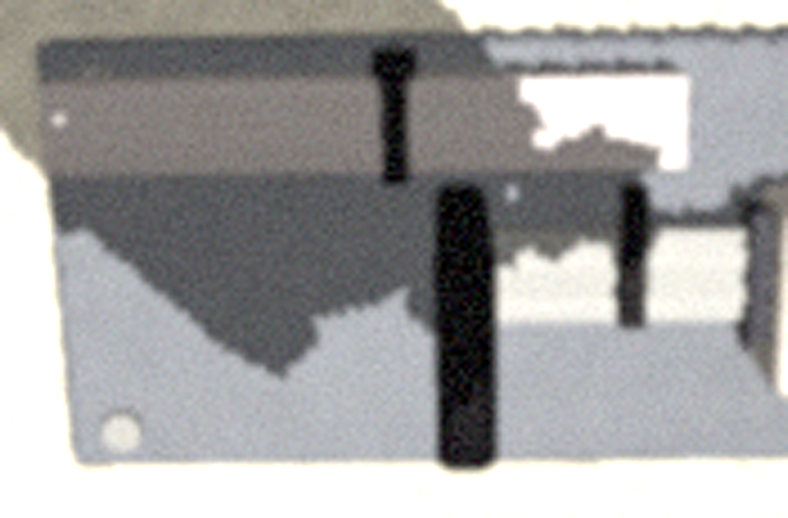

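```bash
python3 -m pendant '[[[0.6,0,-4],[0,0,0.5],0],[[0,0,-4],[0,0,0],0],[[0,0,-4],[0,0,0],0],[[0,0,-2.5],[0,0,0],0],[[0,0,0],[0,0,0],0]]' && python3 -c "
from workcell import manip;print(manip.get_obs()['position'],manip.get_obs()['ee_rot'])"
```

```text
clock: 2.88
position: [0.6353, -0.2507, 0.0969]
ee_rot: [0.993, 0.116, 0.001, -0.004]
ft_force: [0.1, 0.6, 0.3]
grip_width: 1.002
[ 0.63533787 -0.25070917  0.09690709] [ 9.93216043e-01  1.16203666e-01  6.85661936e-04 -4.25785202e-03]
```

```bash
python3 -m pendant '[[[-0.2,-1.2,-1.6],[0,0,-1],0],[[0,0,0],[0,0,0],0],[[0,0,0],[0,0,0],0]]'
```

```text
clock: 3.25
position: [0.6349, -0.2627, 0.0835]
ee_rot: [0.994, 0.108, 0.003, -0.004]
ft_force: [1.2, -0.6, -0.3]
grip_width: 1.002
```

```bash
python3 -m pendant '[[[-0.2,0,-0.6],[0,0,0],100],[[0,0,0],[0,0,0],180],[[0,0,0],[0,0,0],255],[[0,0,0],[0,0,0],255],[[0,0,0],[0,0,0],255],[[0,0,0],[0,0,0],255]]' 50
python3 - <<'E'
from h import *
shot('wrist','w2'); print(manip.get_obs()['grip_width'])
E
```

```text
clock: 4.0
position: [0.6331, -0.2629, 0.0784]
ee_rot: [0.994, 0.108, 0.003, -0.003]
ft_force: [0.3, -0.6, 0.2]
grip_width: 0.132
0.13330415689835803
```

View pics/w2.png

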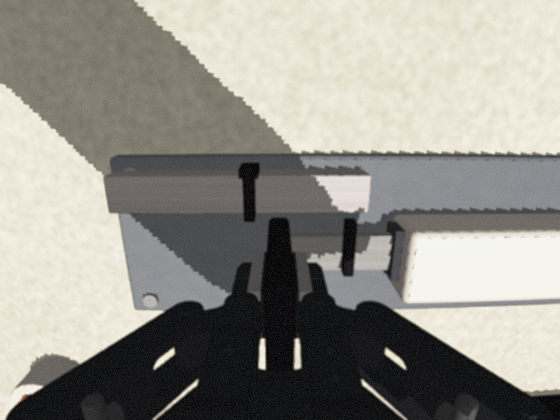

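```bash
python3 -m pendant '[[[-1.3,-0.28,0],[0,0,0],255],[[-1.3,-0.28,0],[0,0,0],255],[[-1.3,-0.28,0],[0,0,0],255],[[-0.7,-0.15,0],[0,0,0],255],[[0,0,0],[0,0,0],255],[[0,0,0],[0,0,0],255]]'
python3 - <<'E'
from h import *
print(manip.get_obs())
shot('wrist','w3'); i=cv2.imread('pics/w3.png')
E
```

```text
clock: 4.8
position: [0.5919, -0.272, 0.0783]
ee_rot: [0.994, 0.109, 0.009, -0.001]
ft_force: [2.8, -0.3, -0.1]
grip_width: 0.133
{'clock': 4.8, 'joint_pos': array([-0.07066074,  0.5784206 ,  0.58997547,  1.60516872, -0.36988239,
        1.05536974,  0.84403928]), 'joint_velocities': array([-0.00021417, -0.00099735,  0.00091868,  0.00173917, -0.00107272,
       -0.00172595,  0.0019341 ]), 'tau': array([  0.18978185, -65.99900723,  13.59860837, -32.49773741,
        -0.24819184,  -0.39275897,   0.21329361]), 'position': array([ 0.59194891, -0.27201986,  0.0783273 ]), 'ee_rot': array([ 0.99395029,  0.10947768,  0.0087361 , -0.00106821]), 'ft_force': array([ 2.8356763 , -0.33343858, -0.14473947]), 'torque': array([-0.01324282,  0.89269005, -0.21277778]), 'grip_width': 0.1326584311920282}
```

View pics/w3.png

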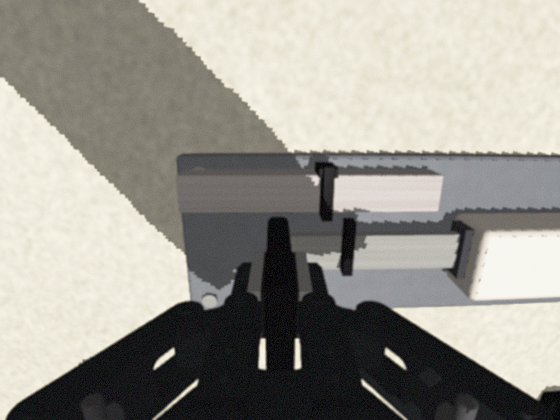

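```bash
cat > al.py <<'E'
from h import *
import sys
np.set_printoptions(precision=4,suppress=True)
# usage: file yaw  ptr(u0,u1,v0,v1)  mk(u0,u1,v0,v1): right & left edges of black blob per row, on top planes
def edges(f,box,thr=30):
    g=cv2.imread('pics/'+f+'.png').max(2).astype(float)
    u0,u1,v0,v1=box; out=[]
    for v in range(v0,v1):
        r=g[v,u0:u1]; k=int(np.argmin(cv2.blur(r[None],(3,1))[0]))
        lo=r[k]; hiR=np.median(r[-4:]); hiL=np.median(r[:4])
        tR=(lo+hiR)/2; tL=(lo+hiL)/2
        j=k
        while j<len(r)-1 and r[j]<tR: j+=1
        eR=j-1+(tR-r[j-1])/(r[j]-r[j-1])
        j=k
        while j>0 and r[j]<tL: j-=1
        eL=j+1-(tL-r[j+1])/(r[j]-r[j+1])
        out.append((u0+eL,u0+eR,v))
    return np.array(out)
def meas(f,yaw,pb,mb):
    c=np.load('pics/'+f+'.npz'); x=np.array([np.cos(np.radians(yaw)),np.sin(np.radians(yaw))])
    r=[]
    for b,z in((pb,.04),(mb,.042)):
        e=edges(f,b); L=ray(c,e[:,[0,2]],z)[:,:2]@x; Rr=ray(c,e[:,[1,2]],z)[:,:2]@x
        print('edges px',np.median(e,0),'x left',np.median(L),'right',np.median(Rr),'sd',Rr.std(),'w',np.median(Rr-L)); r.append((np.median(L),np.median(Rr)))
    print('ptr-mk: left %.4f right %.4f'%(r[0][0]-r[1][0],r[0][1]-r[1][1]))
E
python3 -c "
from al import *
meas('w2',12.3,(335,365,224,236),(235,268,188,208))
meas('w3',12.3,(332,367,224,236),(310,346,188,208))"
```

```text
edges px [342.9674 356.2751 229.5   ] x left 0.5981307119708926 right 0.6055105403156475 sd 0.00010246536670587998 w 0.007422602882082241
edges px [242.8386 254.7419 197.5   ] x left 0.5438715464172021 right 0.5501551466198571 sd 6.727158408143285e-05 w 0.0062826478356063364
ptr-mk: left 0.0543 right 0.0554
edges px [342.1586 355.4121 229.5   ] x left 0.5560621057329898 right 0.5633560007963775 sd 0.00010008357580717491 w 0.007263711141914431
edges px [319.5796 332.6527 197.5   ] x left 0.5423961324735684 right 0.5493959054451701 sd 4.8600224615915015e-05 w 0.006967943218351924
ptr-mk: left 0.0137 right 0.0140
```

```bash
python3 -m pendant '[[[-1.3,-0.29,0],[0,0,0],255],[[0,0,0],[0,0,0],255],[[0,0,0],[0,0,0],255]]'
python3 - <<'E'
from al import *
shot('wrist','w4')
i=cv2.imread('pics/w4.png'); print(manip.get_obs()['position'])
E
```

```text
clock: 5.22
position: [0.5799, -0.2747, 0.0784]
ee_rot: [0.994, 0.11, 0.009, -0.001]
ft_force: [3.4, -1.3, -0.4]
grip_width: 0.133
[ 0.5799 -0.2747  0.0783]
```

View pics/w4.png

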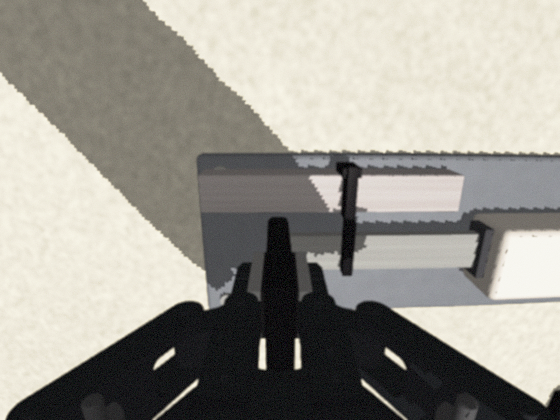

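```bash
python3 -c "
from al import *
meas('w4',12.3,(332,367,224,232),(335,366,188,208))
i=cv2.imread('pics/w4.png')[150:280,320:380]; cv2.imwrite('pics/w4z.png',cv2.resize(i,None,fx=4.5,fy=4.5,interpolation=cv2.INTER_CUBIC))"
```

```text
edges px [342.2894 355.4251 227.5   ] x left 0.5436916414053468 right 0.5509830630115179 sd 7.806102612537797e-05 w 0.007294054975920339
edges px [340.3907 356.0777 197.5   ] x left 0.5411105929045406 right 0.5493528362203692 sd 0.0001773972004916387 w 0.008285946536528643
ptr-mk: left 0.0026 right 0.0016
```

View pics/w4z.png

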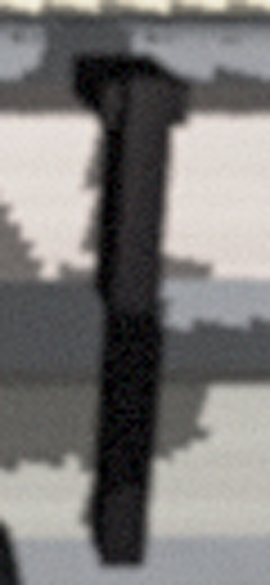

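```bash
python3 -m pendant '[[[-0.18,-0.04,0],[0,0,0],255],[[0,0,0],[0,0,0],255],[[0,0,0],[0,0,0],255]]'
python3 - <<'E'
from al import *
shot('wrist','w5'); print(manip.get_obs()['position'])
meas('w5',12.3,(332,367,224,232),(335,370,188,208))
i=cv2.imread('pics/w5.png')[150:280,320:380]; cv2.imwrite('pics/w5z.png',cv2.resize(i,None,fx=4.5,fy=4.5,interpolation=cv2.INTER_CUBIC))
E
```

```text
clock: 5.65
position: [0.5797, -0.2747, 0.0784]
ee_rot: [0.994, 0.11, 0.01, -0.0]
ft_force: [1.7, -1.1, 2.1]
grip_width: 0.135
[ 0.5797 -0.2747  0.0784]
edges px [341.9644 355.3193 227.5   ] x left 0.5434928473457794 right 0.5508990956904583 sd 8.671412924133927e-05 w 0.007420458417891407
edges px [340.5951 356.1879 197.5   ] x left 0.5411214144337438 right 0.5494128504711507 sd 0.0001769321468047884 w 0.008370093088651331
ptr-mk: left 0.0024 right 0.0015
```

View pics/w5z.png

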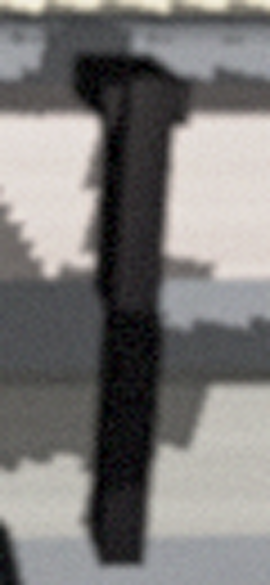

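```bash
python3 -m pendant '[[[-0.29,-0.06,0],[0,0,0],255],[[0,0,0],[0,0,0],255],[[0,0,0],[0,0,0],255]]'
python3 - <<'E'
from al import *
shot('wrist','w6'); print(manip.get_obs()['position'])
meas('w6',12.3,(332,367,224,232),(335,370,188,208))
E
```

```text
clock: 6.08
position: [0.5783, -0.2751, 0.0784]
ee_rot: [0.994, 0.111, 0.012, 0.0]
ft_force: [2.5, -0.6, 0.9]
grip_width: 0.135
[ 0.5783 -0.275   0.0783]
edges px [341.6979 355.264  227.5   ] x left 0.5419577186240825 right 0.5494607943418803 sd 0.00010116474128267417 w 0.007484925843433687
edges px [342.9016 358.6765 197.5   ] x left 0.5408942237186649 right 0.5493521159802763 sd 0.00020978766089677656 w 0.008513256945874348
ptr-mk: left 0.0011 right 0.0001
```

```bash
python3 -m pendant '[[[0,0,0],[0,0,0],200],[[0,0,0],[0,0,0],120],[[0,0,0],[0,0,0],60],[[0,0,0],[0,0,0],60],[[0,0,3],[0,0,0],60],[[0,0,4],[0,0,0],0],[[0,0,4],[0,0,0],0],[[0,0,4],[0,0,0],0],[[0,0,0],[0,0,0],0],[[0,0,0],[0,0,0],0]]'
python3 - <<'E'
from al import *
shot('wrist','w7'); shot('top','top7'); print(manip.get_obs()['position'])
E
```

```text
clock: 7.38
position: [0.5782, -0.2743, 0.2323]
ee_rot: [0.994, 0.111, 0.013, 0.0]
ft_force: [-0.1, 0.8, -1.4]
grip_width: 1.0
[ 0.5782 -0.2745  0.2321]
```

View pics/w7.png

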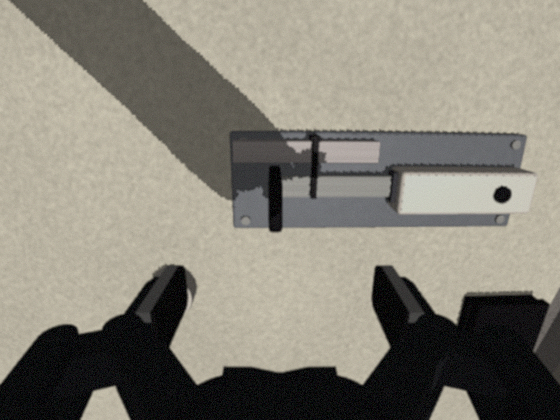

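Run:
```python
from al import *
i=cv2.imread('pics/w7.png')[120:215,290:350]; cv2.imwrite('pics/w7z.png',np.clip(cv2.resize(i,None,fx=6,fy=6,interpolation=cv2.INTER_CUBIC).astype(float)*1.5,0,255).astype('uint8'))
meas('w7',12.3,(302,332,184,190),(302,332,150,158))
meas('w7',12.3,(302,332,184,195),(302,332,140,150))
```

```text
edges px [309.5991 316.2076 186.5   ] x left 0.5425356062032014 right 0.5492582886551293 sd 5.5282936355088115e-05 w 0.006702504286824729
edges px [311.0919 323.9736 153.5   ] x left 0.542497299993735 right 0.5553464859921458 sd 0.002657035706091759 w 0.012764960255705948
ptr-mk: left 0.0000 right -0.0061
edges px [309.2021 316.1458 189.    ] x left 0.5421773527535098 right 0.5491988638077374 sd 9.729116882960697e-05 w 0.006969005246951321
edges px [310.8656 318.4428 144.5   ] x left 0.5419651091640466 right 0.549355871058782 sd 0.000393572218359843 w 0.007540392882952607
ptr-mk: left 0.0002 right -0.0002
```

View pics/w7z.png

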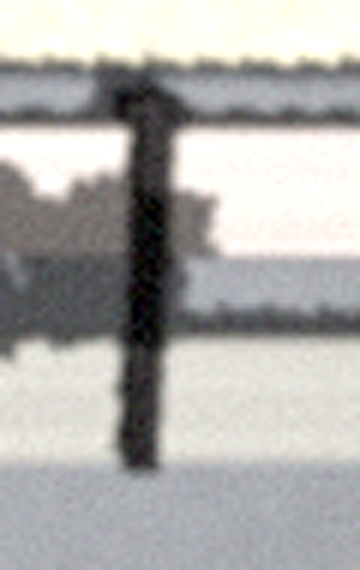

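```bash
python3 -m pendant '[[[0.3,4.8,0],[0,0,-0.5],0],[[0.3,4.8,0],[0,0,-0.5],0],[[0.3,4.8,0],[0,0,-0.5],0],[[0.3,4.8,0],[0,0,-0.5],0],[[0.3,4.8,0],[0,0,-0.5],0],[[0.3,4.8,0],[0,0,-0.5],0],[[0.3,4.8,0],[0,0,-0.5],0],[[0.3,4.8,0],[0,0,-0.5],0],[[0.3,4.8,0],[0,0,0],0],[[0,0,0],[0,0,0],0],[[0,0,0],[0,0,0],0]]'
python3 - <<'E'
from al import *
shot('wrist','w8'); o=manip.get_obs(); print(o['position'],R.from_quat(o['ee_rot']).as_matrix())
E
```

```text
clock: 8.85
position: [0.5981, 0.1706, 0.2204]
ee_rot: [0.997, 0.074, 0.004, 0.002]
ft_force: [-0.5, -1.6, 1.2]
grip_width: 0.999
[0.5979 0.1711 0.2203] [[ 0.9889  0.1484  0.0077]
 [ 0.1484 -0.9889 -0.0034]
 [ 0.0071  0.0045 -1.    ]]
```

View pics/w8.png

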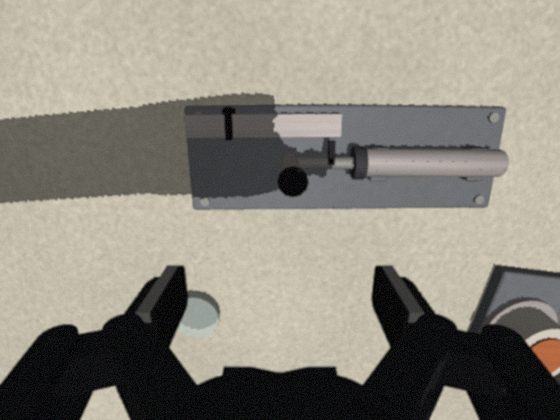

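Run:
```python
from al import *
c=np.load('pics/w8.npz')
C=ray(c,[(505,107),(186,107),(193,209),(488,207)],.012)
print('sides',[np.linalg.norm(C[i]-C[(i+1)%4]) for i in range(4)])
m=C.mean(0); x=(C[0]+C[3]-C[2]-C[1])[:2]; x/=np.linalg.norm(x); y=np.array([-x[1],x[0]])
print(m,np.degrees(np.arctan2(x[1],x[0])))
for n,p,z in (('ptr',(331.5,148),.04),('mk',(229,124),.042),('mkend',(229,137),.042),('knob',(292.5,181),.108)):
    q=ray(c,[p],z)[0]; print(n,q,'local',(q[:2]-m[:2])@x,(q[:2]-m[:2])@y)
i=cv2.imread('pics/w8.png')[95:215,180:360]; cv2.imwrite('pics/w8z.png',np.clip(cv2.resize(i,None,fx=4,fy=4,interpolation=cv2.INTER_CUBIC).astype(float)*1.5,0,255).astype('uint8'))
```

```text
sides [np.float64(0.32476670240968963), np.float64(0.10739513519427744), np.float64(0.32895965117428333), np.float64(0.10853710228303376)]
[0.6661 0.2    0.012 ] 8.86249817180481
ptr [0.6433 0.2124 0.04  ] local -0.020613878144899612 0.015772686887485312
mk [0.5456 0.2204 0.042 ] local -0.11591264569814735 0.038755827766992886
mkend [0.5469 0.2087 0.042 ] local -0.11651166037393902 0.026950800405276015
knob [0.6062 0.1918 0.108 ] local -0.060518021294038764 0.0011354071215554846
```

View pics/w8z.png

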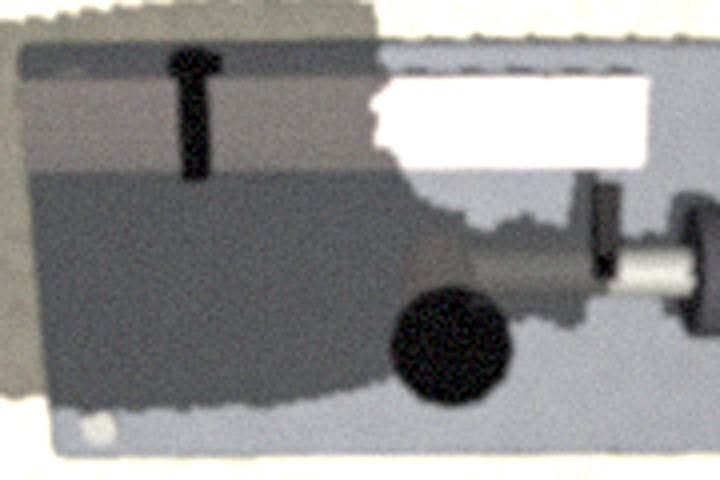

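```bash
python3 -m pendant '[[[0.8,2.0,-3],[0,0,0],0],[[0,0,-3.5],[0,0,0],0],[[0,0,-3],[0,0,0],0],[[0,0,0],[0,0,0],0],[[0,0,0],[0,0,0],0]]'
```

```text
clock: 9.52
position: [0.6076, 0.1848, 0.1245]
ee_rot: [0.998, 0.07, 0.005, 0.002]
ft_force: [-0.4, -0.4, 0.0]
grip_width: 1.0
```

```bash
python3 -m pendant '[[[-0.1,0.8,-2.4],[0,0,0.8],0],[[0,0,-2.2],[0,0,0],0],[[0,0,0],[0,0,0],0],[[0,0,0],[0,0,0],0]]'
```

```text
clock: 10.02
position: [0.6104, 0.1924, 0.0849]
ee_rot: [0.997, 0.076, 0.009, 0.001]
ft_force: [0.4, 1.0, -0.7]
grip_width: 0.997
```

```bash
python3 -m pendant '[[[-0.4,0,-0.8],[0,1,0],0],[[0,0,0],[0,0,0],0],[[0,0,0],[0,0,0],0]]'
```

```text
clock: 10.4
position: [0.6073, 0.1925, 0.0788]
ee_rot: [0.997, 0.076, 0.001, -0.001]
ft_force: [0.0, -0.1, 0.4]
grip_width: 0.998
```

```bash
python3 -m pendant '[[[-0.1,0,-0.1],[0,0,0],100],[[0,0,0],[0,0,0],180],[[0,0,0],[0,0,0],255],[[0,0,0],[0,0,0],255],[[0,0,0],[0,0,0],255],[[0,0,0],[0,0,0],255]]' 80
python3 - <<'E'
from al import *
shot('wrist','w9')
E
```

```text
clock: 11.15
position: [0.606, 0.1926, 0.078]
ee_rot: [0.997, 0.076, 0.001, -0.001]
ft_force: [-0.8, 0.4, 0.9]
grip_width: 0.211
```

View pics/w9.png

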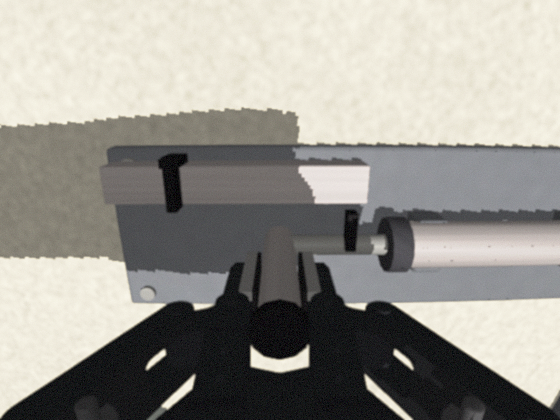

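```bash
python3 -m pendant '[[[-1.6,-0.25,0],[0,0,0],255],[[-1.6,-0.25,0],[0,0,0],255],[[-1.6,-0.25,0],[0,0,0],255],[[-1.6,-0.25,0],[0,0,0],255],[[-1.6,-0.25,0],[0,0,0],255],[[0,0,0],[0,0,0],255],[[0,0,0],[0,0,0],255]]'
python3 - <<'E'
from al import *
shot('wrist','w10'); print(manip.get_obs()['position'])
E
```

```text
clock: 12.08
position: [0.5325, 0.1812, 0.0782]
ee_rot: [0.997, 0.076, 0.012, -0.001]
ft_force: [10.5, 2.4, -7.9]
grip_width: 0.213
[0.5326 0.1812 0.0782]
```

View pics/w10.png

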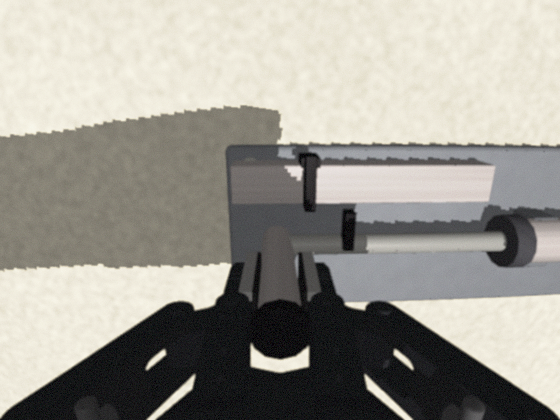

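```bash
python3 -c "
from al import *
meas('w9',8.85,(335,365,212,222),(155,195,180,200))
meas('w10',8.85,(335,365,210,222),(297,330,180,200))"
```

```text
edges px [344.3501 358.8002 216.5   ] x left 0.6641238287713525 right 0.6720347398148511 sd 0.00020076244690370393 w 0.007912973529710987
edges px [163.9958 180.4555 189.5   ] x left 0.5686260504847072 right 0.5773834781503413 sd 6.11772026919574e-05 w 0.008771232175419696
ptr-mk: left 0.0955 right 0.0947
edges px [342.0447 355.319  215.5   ] x left 0.5895412970337273 right 0.5968319407816711 sd 0.00044855439454985686 w 0.007321419423390929
edges px [302.7596 315.468  189.5   ] x left 0.5676005724788364 right 0.5742328156415045 sd 5.5959590608874914e-05 w 0.006645206238386825
ptr-mk: left 0.0219 right 0.0226
```

```bash
python3 -m pendant '[[[-1.0,-0.16,0],[0,0.5,0],255],[[-1.0,-0.16,0],[0,0.5,0],255],[[0,0,0],[0,0,0],255],[[0,0,0],[0,0,0],255]]'
python3 - <<'E'
from al import *
shot('wrist','w11'); print(manip.get_obs()['position'])
E
```

```text
clock: 12.62
position: [0.5188, 0.1791, 0.0782]
ee_rot: [0.997, 0.075, 0.01, -0.002]
ft_force: [12.0, 3.1, -9.3]
grip_width: 0.208
[0.5189 0.1791 0.0782]
```

View pics/w11.png

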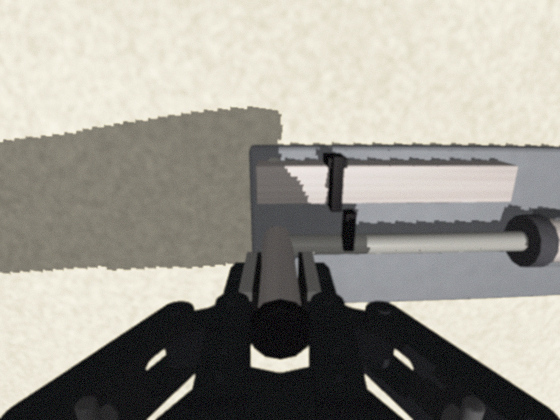

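```bash
python3 -m pendant '[[[-0.95,-0.15,0],[0,0.4,0],255],[[0,0,0],[0,0,0],255],[[0,0,0],[0,0,0],255]]'
python3 - <<'E'
from al import *
shot('wrist','w12'); print(manip.get_obs()['position'])
meas('w11',8.85,(335,365,210,222),(324,353,180,200))
i=cv2.imread('pics/w12.png')[145:270,310:380]; cv2.imwrite('pics/w12z.png',cv2.resize(i,None,fx=4.5,fy=4.5,interpolation=cv2.INTER_CUBIC))
E
```

```text
clock: 13.05
position: [0.5143, 0.1784, 0.0782]
ee_rot: [0.997, 0.075, 0.013, -0.003]
ft_force: [12.9, 4.2, -9.9]
grip_width: 0.21
[0.5144 0.1784 0.0782]
edges px [342.2591 355.6078 215.5   ] x left 0.5756995258176751 right 0.5830469103629106 sd 0.0001737260760060368 w 0.007387145603601986
edges px [327.4753 341.833  189.5   ] x left 0.5666166318628207 right 0.5741563018838636 sd 4.8739121990501944e-05 w 0.007505893817958298
ptr-mk: left 0.0091 right 0.0089
```

View pics/w12z.png

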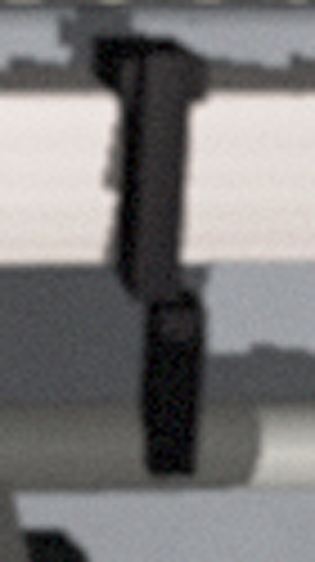

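```bash
python3 -m pendant '[[[-0.7,-0.11,0],[0,0.4,0],255]]'
python3 - <<'E'
from al import *
print(manip.get_obs()['position'])
shot('wrist','w13'); print(manip.get_obs()['position'],manip.get_obs()['ft_force'])
meas('w12',8.85,(335,365,210,222),(330,360,180,200))
meas('w13',8.85,(335,365,213,222),(334,364,180,200))
E
```

```text
clock: 13.22
position: [0.5092, 0.1776, 0.0782]
ee_rot: [0.997, 0.075, 0.011, -0.003]
ft_force: [14.7, 3.3, -11.3]
grip_width: 0.212
[0.5092 0.1776 0.0782]
[0.5086 0.1775 0.0782] [ 13.8006   2.9076 -11.158 ]
edges px [341.6201 355.0934 215.5   ] x left 0.5709622854227949 right 0.5784185843325985 sd 0.00033408497050869875 w 0.007448165419514874
edges px [334.7391 350.2612 189.5   ] x left 0.5660756307311817 right 0.5742055704643497 sd 4.447101051839823e-05 w 0.00813015054907018
ptr-mk: left 0.0049 right 0.0042
edges px [341.9125 355.3679 217.    ] x left 0.5659033790050142 right 0.5732431172744243 sd 0.000123865966543571 w 0.007404670797084845
edges px [343.9692 359.8839 189.5   ] x left 0.5656601513473065 right 0.5740477605383394 sd 8.005145891794867e-05 w 0.008404498910655311
ptr-mk: left 0.0002 right -0.0008
```

Run:
```python
from al import *
shot('wrist','w14'); print(manip.get_obs()['position'],manip.get_obs()['clock'])
meas('w14',8.85,(335,365,213,222),(334,366,180,200))
shot('wrist','w15'); print(manip.get_obs()['position'],manip.get_obs()['clock'])
meas('w15',8.85,(335,365,213,222),(334,366,180,200))
```

```text
[0.5088 0.1775 0.0782] 13.325
edges px [341.9028 355.5691 217.    ] x left 0.5653553874034588 right 0.572902789863955 sd 0.00017587960231915515 w 0.00760684861847305
edges px [345.1059 361.1897 189.5   ] x left 0.5657322891604724 right 0.5741769416016214 sd 4.55767113233333e-05 w 0.008507523247215265
ptr-mk: left -0.0004 right -0.0013
[0.5089 0.1776 0.0782] 13.375
edges px [342.1333 355.7159 217.    ] x left 0.5654411884985648 right 0.5731210594956453 sd 0.00015408945004210446 w 0.007621389960926095
edges px [344.7616 360.9865 189.5   ] x left 0.5655887069711057 right 0.5741199572777874 sd 4.5767378332632506e-05 w 0.008520248508072037
ptr-mk: left -0.0001 right -0.0010
```

```bash
python3 -m pendant '[[[-0.065,-0.01,0],[0,0.2,0],255]]'
python3 - <<'E'
from al import *
for k in range(3):
    f='w16%d'%k; shot('wrist',f); print(manip.get_obs()['position'],manip.get_obs()['clock'])
    meas(f,8.85,(335,365,213,222),(334,366,180,200))
i=cv2.imread('pics/w162.png')[145:270,310:380]; cv2.imwrite('pics/w16z.png',cv2.resize(i,None,fx=4.5,fy=4.5,interpolation=cv2.INTER_CUBIC))
E
```

```text
clock: 13.5
position: [0.5098, 0.1777, 0.0782]
ee_rot: [0.997, 0.075, 0.011, -0.003]
ft_force: [13.5, 3.1, -11.1]
grip_width: 0.209
[0.5099 0.1777 0.0782] 13.55
edges px [342.1761 355.3333 217.    ] x left 0.5666058342557543 right 0.5738275480688528 sd 0.00010038176812280283 w 0.007235244557847409
edges px [342.8065 358.9818 189.5   ] x left 0.5657140859286037 right 0.5741725074873383 sd 4.433259058214579e-05 w 0.008441774984393635
ptr-mk: left 0.0009 right -0.0003
[0.51   0.1777 0.0782] 13.6
edges px [341.85   355.3578 217.    ] x left 0.5665244560895818 right 0.5739559158589583 sd 0.0001025940576784457 w 0.007431459769376536
edges px [342.7088 358.6808 189.5   ] x left 0.5657629484416751 right 0.5741755959342838 sd 4.440550543123621e-05 w 0.008427112417914162
ptr-mk: left 0.0008 right -0.0002
[0.51   0.1777 0.0782] 13.65
edges px [342.2222 355.3039 217.    ] x left 0.5667007556581628 right 0.5739504113418025 sd 9.767940198126025e-05 w 0.007258629870405708
edges px [342.6097 358.6765 189.5   ] x left 0.5657848530857046 right 0.5741601075305935 sd 4.173049076784038e-05 w 0.008385959437664514
ptr-mk: left 0.0009 right -0.0002
```

View pics/w16z.png

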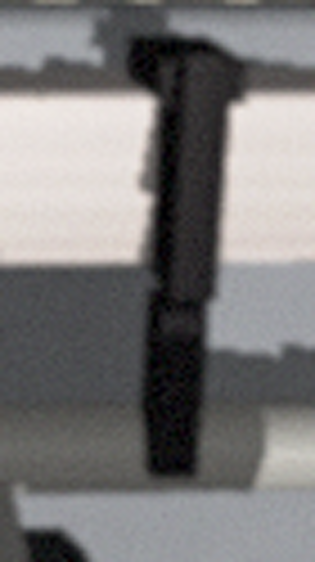

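Run:
```python
from al import *
shot('top','top9'); shot('scene','scene9'); print(manip.get_obs()['position'],manip.get_obs()['clock'])
i=cv2.imread('pics/top9.png'); cv2.imwrite('pics/top9b.png',np.clip(i.astype(float)*1.6,0,255).astype('uint8'))
```

```text
[0.51   0.1777 0.0782] 13.75
```

View pics/top9b.png

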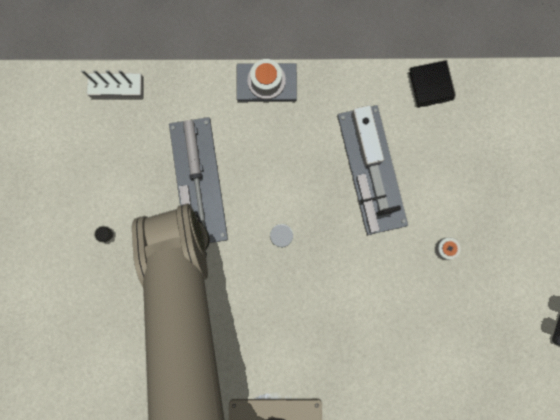

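View pics/scene9.png

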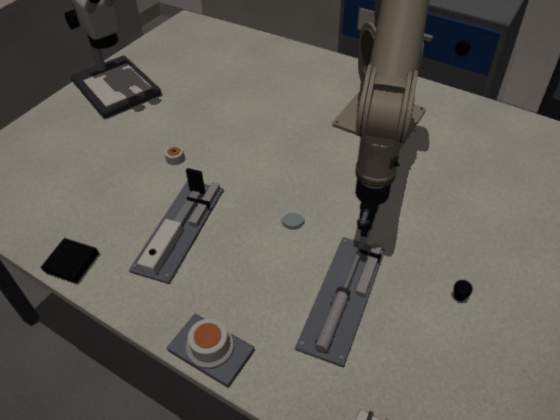

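Top view: gauge pointer and rider form one bar (about 372,200). The dish (281,236), puck (449,249) and eyepiece (104,234) are where they started. The scene view shows both pointers in line with their riders and the rod still held, so I'm handing in.

```bash
python3 -c "
from workcell import manip
print(manip.hand_in()); print(manip.get_obs()['position'])"
```

```text
the job is handed in; nothing more can be done
None
the job is handed in; nothing more can be done
```

The job is handed in at about 13.8 s of the 48 s allowed; `hand_in` gives no verdict.

- **Gauge:** I pulled it out about 56 mm and let go, and the brake held it. Seen from above after release, the pointer was within about 0.2 mm of its mark. The wrist's measured travel against the first view differs by about 0.5 mm.
- **Rod:** I pulled it out about 97 mm and am still gripping it at 80 N, with the pull balancing the spring. The wrist camera showed the pointer about 0.2 mm past its mark. The wrist's travel instead suggested about 0.3 mm short of it, so the two checks disagree slightly. The pose stayed steady through the last few camera calls (0.25 s).
- **Edge readings:** At the rod, the left edges of pointer and rider differed by 0.9 mm in the wrist pictures. I set those readings aside because the bars' side faces show there, and relied on the right edges.
- **Bystanders:** In the last top view the dish, puck and eyepiece are where they started. I never touched either rider.

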